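# Back the camera off its ratchet feed

### The job

Back the camera carriage away from the relay tube and seat it on its stop: lift the holding pawl off the ratchet wheel and lay it right over, then turn the wheel backwards by its crank knob until the sprung buffer bottoms and the knob pushes back firmly, about 15 N, and hold that for half a second without forcing it. Then lower the pawl gently back down onto the teeth, without letting it slam, and leave it so with the buffer still pressed in and the loose things around undisturbed.

Things in the scene. Friction and masses are not known exactly. Their poses are not given: they have to be found in the camera images.
- rig: camera feed on a grey base plate (top 15 mm high; x -105 to +205, y -142 to +203 mm), fixed. Origin: on the vertical axis of the ratchet wheel at table level, z up. The flat steel wheel, 114 mm across, has 16 saw teeth 7 mm high on the rim of its top face (tips 59 mm above the table). The camera rail runs along x at y = +155 mm; nothing on it is higher than 110 mm.
- wheel (a joint): ratchet wheel angle, rad: 0 at the start, grows when turned BACKWARDS = counter-clockwise from above; the engaged pawl blocks this. Steady drag, 2 to 4 N at the knob, so it stays where left. A rack moves the carriage 20 mm per rad. It takes about 1.2 to 2.0 rad to push the buffer fully in, depending on where the stop stands; then it is solid: each further N at the knob adds 2.5 N at the stop.
- knob_mid (a point): middle (92 mm above the table) of the crank knob: upright black cylinder 18 mm across, from 71 to 108 mm above the table, spinning freely on the crank arm (top 70 mm above the table), 50 mm from the wheel axis. Starts at 110 degrees counter-clockwise from the rig's +x.
- pawl (a joint): holding pawl angle about its hinge, rad: 0 = level, tip fully down between teeth (up to 0.1 when resting on a tooth's back); grows as the tip is lifted. Past upright (1.57) it falls over by its own weight and stays lying back at its stop, 2.1. Mass 80 g.
- pawl_hinge (a point): point on the pawl's hinge axis, a horizontal line parallel to the rig's y, in a grey bracket; at x +70, y -49 mm of the rig, 64 mm above the table. The pawl, a dark bar 12 mm wide, points from here to the rig's -x when engaged.
- pawl_bar (a point): point to grip on the pawl's cross bar: a round level steel bar, 10 mm across, parallel to the hinge and 50 mm from it. It juts from the pawl's side to the rig's -y, free from 6 to 82 mm off the pawl's centre line; this point is 51 mm off it. At pawl angle 0 it is 64 mm above the table with only the base plate below it.
- carriage_face (a point): centre of the near (-x) face of the camera carriage (black camera on a steel slide, 60 mm long, 56 mm wide), which meets the buffer: a rubber-tipped plunger 18 mm across, jutting 20 mm from a grey stop block on the rail at the -x side of the carriage. It gives 6 mm, 2 N at first and 5 N when it bottoms (too weak to turn the wheel back), then is solid. The block stands elsewhere along the rail each time.
- screwdriver: a screwdriver lying on the table; a bystander
- dish: a shallow glass dish, 90 mm across, 16 mm high; a bystander; origin at the centre of its underside
- oil_bottle: a small amber bottle, 32 mm across, 62 mm high; a bystander; origin at the centre of its underside
- objective: a steel microscope objective standing on the base plate, 29 mm across, 43 mm high; a bystander; origin at the centre of its underside
- clamp_ring: a dark steel ring lying on the base plate, 36 mm across, 12 mm high; a bystander; origin at the centre of its underside
- slide_box: a grey slide box, 85 x 32 x 30 mm; a bystander; origin at the centre of its underside
- lens_tube: a black tube standing upright on the table, 31 mm across, 50 mm high; a bystander; origin at the centre of its underside

How it is judged (in metres and radians):
On the way, in this order (a step that is already met when the one before it is completed fails the run):
1. the pawl has been lifted over and lies back (pawl angle above 1.7 rad) before the wheel is turned (wheel under 0.2 rad) (value of joint pawl above 1.7 rad and value of joint wheel below 0.2 rad), for 0.2 s.
2. pawl lying back, the carriage has been wound back until the buffer is bottomed and pressed with over 18 N (about 11 N at the knob, drag included) (value of joint pawl above 1.5 rad and contact force between buffer_c0 and carriage_c0 above 18 N), for 0.2 s.
At the end, for the whole second after the job is handed in: The buffer is still pushed in, pressing on the carriage with more than 4 N (over 4 mm of its 6), the pawl lies on the teeth again (below 0.15 rad), and wheel and pawl are at rest (contact force between buffer_c0 and carriage_c0 above 4 N and value of joint pawl below 0.15 rad and velocity of joint wheel between -0.05 and 0.05 rad/s and velocity of joint pawl between -0.05 and 0.05 rad/s); the robot touches nothing.
It fails at once if the pawl slams down on the teeth (its tip faster than 0.4 m/s, 6 rad/s; falling free from more than about 15 mm does this) (value of joint pawl below 0.2 rad and velocity of joint pawl below -6 rad/s).
It fails at once if the pawl is forced against the teeth (over 30 N) (contact force between pawl_c0 and wheel above 30 N).
It fails at once if the carriage is forced against the buffer (over 45 N there, which is about 22 N at the knob including its drag) (contact force between buffer_c0 and carriage_c0 above 45 N).
It fails at once if a bystander is moved by more than 15 mm (distance of any of screwdriver, dish, oil_bottle, objective, clamp_ring, slide_box, lens_tube from where it was at the start of the episode above 0.015 m).
It also fails if it takes over 67 s, if anything falls off the work surface, if the arm or the gripper's body presses on something with over 40 N, if the wrist force passes 120 N, or if a joint passes its speed limit or range.

### The arm

A 7-joint arm with a two-finger parallel gripper is mounted at the origin on the work surface. World frame = base frame: x ahead of the robot, y to its left, z up, the work surface at z = 0. Lengths are in mm, angles in rad, forces in N, time in s.
With the tool pointing down it reaches from about 425 to 1025 mm from the base axis. Payload 3.6 kg.
Tool frame: the origin (TCP) lies midway between the tips of the shut fingers; the grasp point (between the pads) lies env.hold_point_z behind it (env.hold_point_z is the distance from the TCP to the grasp point, in mm); z points along the fingers, y is the direction in which the jaws open and shut (so a half turn about z gives the same grasp; the last joint's range is limited). The gripper opens to 85 mm and grips with 20 to 120 N. Pads are 22 mm wide; open, the fingers measure 114 mm over their backs; the gripper's body (76 mm by 85 mm) begins 54 mm behind the grasp point. The pads swing forward as they close: fully open they stand 13 mm farther back than shut.
Start: joints at [1.024, 0.591, 0.048, 1.609, -0.033, 0.943, -0.034], TCP at [317.83, -651.624, 231.302] pointing down, gripper open.
Joint ranges: [-2.69, 2.69], [-0.47, 2.24], [-1.27, 1.36], [0.19, 2.51], [-1.53, 4.68], [0.08, 2.07], [-3.09, 3.09]. Speed limits (rad/s): [2.57, 2.57, 3.14, 3.14, 3.14, 3.14, 3.14].

### API

Orientations are given as a unit quaternion [w, x, y, z].
In Python, from workcell import env gives the robot as it stands.
- The arm moves only by the tool move_arm, never from a script. Its arguments are lists of equal length, an entry for each row: "xyz": the shift along the tool's x, y, z as a fraction of full scale, a list of three; "yaw": the turn about the tool's z as a fraction of full scale. In form: {"xyz": [[x, y, z], ...], "yaw": [yaw, ...]}. A call has 1 to 20 rows; each row is the pose to reach, as a shift and turn from the pose measured when the call began, along the tool's axes at that moment; what a row does not reach only later rows make up. Full scale, the value 1, is 0.2 m for a shift and 1.5 rad for a turn. A row lasts 1/8 s, in which the tool goes at most 62.5 mm and 10.7 degrees, less where a joint would pass 70% of its speed; a pose out of reach is approached as far as the arm can. A call with a number of a shift or a turn outside -1 to 1 is refused whole. A call with a gripper value outside its range is refused whole. "hand" is the opening, from 0 (shut) to 1 (fully open), set as the call begins (left out, the last holds). The fingers move at their own pace and stop on an object; "force" is the grip in N (left out, the last holds). Time passes only in rows, so rows that repeat a pose let the fingers close. It gives the time, the measured TCP pose, the force and the opening at its end, in the units of the state.
- env.sense(): the state, without advancing time (a new reading comes with each control period).
- env.grab_frame(name): name is "side" or "top" or "wrist"; returns a dict with "color" (420x560x3 uint8, red, green, blue), "fx", "fy", "cx", "cy" (pixels), "R" (3x3) and "t" (3): a world point X has camera coordinates R X + t. Camera axes: x right, y down, z forward; pixel columns grow to the right and rows downward; lengths in mm; the calibration is good to about 2 mm. A picture is of the moment at which its call begins. There is no depth.
- env.finish_job(): hands the job in, once; it reports no verdict.
Trained networks look in a picture, given as the dict that the camera call returned (one of the last four; its "shot" number tells which), for a name from the list of things; names that differ only in an ending like _2 or _b are one class to them, and where a whole thing is asked for, a point or a joint stands for the part that bears it (a point fixed in the world has none). Each returns a list of dicts, best first, with "p" (0 to 1); they miss things now and then, are a little off and sometimes report something else, mostly with a low value. They report only what shows in the picture. A call takes as long as a camera call.
- env.trace(picture, thing): "mask" (420x560 bool, what is visible of it) and "location" ([column, row] in pixels, amid what is visible of it).
The state is a dict: "time_s": time; "joints": joint angles; "dq": joint speeds; "effort": joint torques, N m; "position": TCP position; "eef_rot": TCP orientation; "wrist_force": force on the tool from outside, world axes, zero at the start; "moment": the same for the moment, N m; "width": finger opening in mm.
Only numpy, scipy, OpenCV 4.12 (cv2) and the standard library are available. Lean on these libraries where they do the work, as an engineer would, in place of code of your own. Each camera call takes 0.05 s, during which the arm holds its last target.

## Working session

There is one attempt and no reset: what is moved stays moved. The work goes in short steps, Python scripts to look and compute and a tool call to move; the robot and the scene stay as the last step left them, time stands still between calls to the robot, and variables do not carry over. Pictures are saved under pics/ and viewed, and the job is handed in when it is done.

Besides the shell and the picture viewer there is one more tool, called after "Emit:" as a command line: name --pt "numbers of a row" for each row, then --argument value for the rest. move_arm: Moves the arm, as the interface text tells. Its arguments: {"type":"object","properties":{"xyz":{"type":"array"},"yaw":{"type":"array"},"hand":{"type":"number"},"force":{"type":"number"}},"required":["xyz","yaw"]}

```bash
ls; mkdir -p pics; python3 - <<'E'
from workcell import env
import cv2
s=env.sense(); print({k:s[k] for k in ('time_s','position','eef_rot','wrist_force','width')}, env.hold_point_z)
for n in ("side","top","wrist"):
    f=env.grab_frame(n); cv2.imwrite(f"pics/{n}0.png",f["color"][:,:,::-1]); print(n,f["fx"],f["cx"],f["cy"],f["R"],f["t"])
E
```

```text
pics
{'time_s': 0.0, 'position': array([ 317.45704855, -650.87448414,  230.16716058]), 'eef_rot': array([-1.06302977e-03,  9.74363512e-01,  2.24976717e-01, -3.03782561e-04]), 'wrist_force': array([-0.59845606,  0.93684976, -0.54076576]), 'width': 85.72250734652619} 18.700000000000003
side 396.2943454957804 277.20101962112113 209.29111620062216 [[ 0.89411729 -0.44746927 -0.0180421 ]
 [-0.34318324 -0.6587405  -0.6695418 ]
 [ 0.28771432  0.60484064 -0.74255523]] [-509.0292998   289.4846191   745.70464231]
top 505.2983281572629 276.2825004076124 217.42396829283663 [[ 0.0199387  -0.99976824  0.00811849]
 [-0.98446414 -0.02104903 -0.17431955]
 [ 0.17445003 -0.00451665 -0.98465567]] [  19.37996002  611.0233822  1259.59867743]
wrist 349.3690336735529 275.3906041440809 208.56131859832 [[ 0.43690403 -0.89950473 -0.00247184]
 [-0.85215007 -0.41477988  0.31905786]
 [-0.28801932 -0.13729129 -0.94773202]] [-722.60626076  -39.3025797   382.7205789 ]
```

View pics/side0.png

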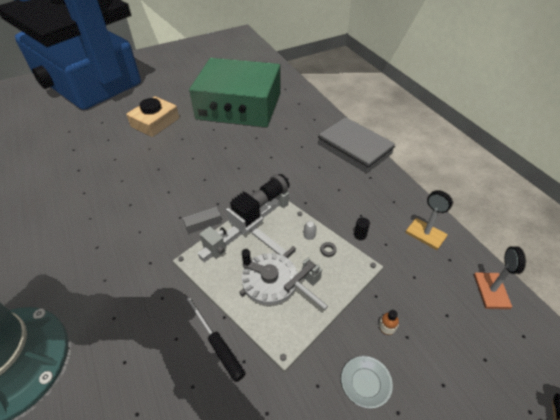

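View pics/top0.png

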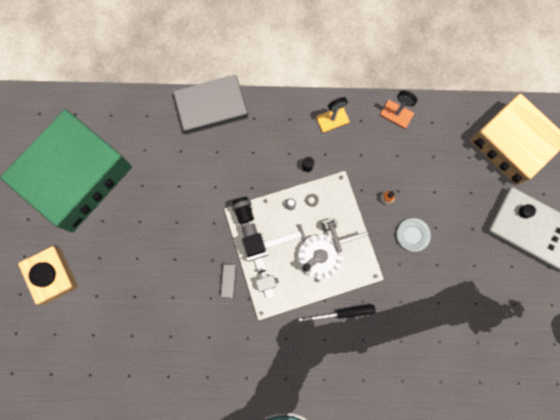

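View pics/wrist0.png

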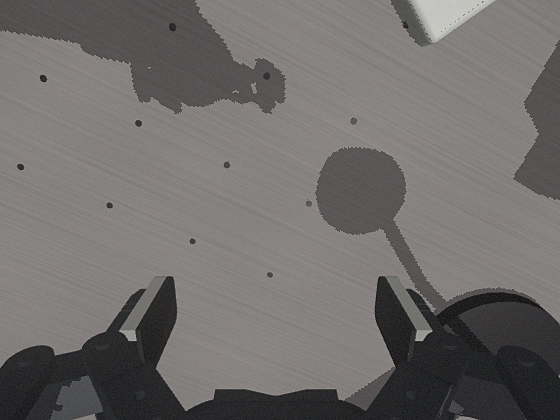

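```bash
cat > h.py <<'E'
from workcell import env
import numpy as np, cv2
def proj(f,X):
    X=np.atleast_2d(X); c=X@np.array(f["R"]).T+np.array(f["t"])
    return np.c_[f["fx"]*c[:,0]/c[:,2]+f["cx"], f["fy"]*c[:,1]/c[:,2]+f["cy"]]
def atz(f,px,z):
    R=np.array(f["R"]);t=np.array(f["t"]); d=R.T@np.array([(px[0]-f["cx"])/f["fx"],(px[1]-f["cy"])/f["fy"],1]); c=-R.T@t
    return c+d*(z-c[2])/d[2]
def crop(f,name,x0,y0,w,h,s): cv2.imwrite(f"pics/{name}.png",cv2.resize(f["color"][y0:y0+h,x0:x0+w,::-1],None,fx=s,fy=s,interpolation=cv2.INTER_CUBIC))
E
python3 - <<'E'
from h import *
f=env.grab_frame("top"); crop(f,"topc",215,160,180,165,4)
g=env.grab_frame("side"); crop(g,"sidec",165,160,225,210,3)
for n in ("rig","wheel","knob_mid","pawl","pawl_bar","carriage_face","objective","clamp_ring","slide_box","lens_tube","screwdriver","oil_bottle","dish"):
    for c,z in ((f,30),):
        for d in env.trace(c,n)[:1]: print(n,d["p"],d["location"],d["mask"].sum(),atz(c,d["location"],z).round())
E
```

```text
rig 0.62 [305.4, 242.4] 14469 [550. -46.  30.]
wheel 0.74 [319.6, 254.7] 1412 [518. -83.  30.]
knob_mid 0.6 [305.9, 267.0] 20 [485. -48.  30.]
pawl 0.74 [338.2, 238.6] 317 [ 562. -132.   30.]
pawl_bar 0.83 [337.8, 237.7] 257 [ 564. -131.   30.]
carriage_face 0.78 [257.6, 240.7] 976 [552.  80.  30.]
objective 0.63 [292.4, 205.1] 96 [649. -10.  30.]
clamp_ring 0.44 [315.3, 196.6] 149 [673. -71.  30.]
slide_box 0.66 [231.4, 279.9] 450 [448. 145.  30.]
lens_tube 0.64 [309.0, 165.1] 179 [760. -53.  30.]
screwdriver 0.96 [353.2, 313.9] 472 [ 368. -170.   30.]
oil_bottle 0.21 [335.5, 239.4] 238 [ 559. -125.   30.]
dish 0.89 [410.2, 235.0] 856 [ 575. -322.   30.]
```

View pics/topc.png

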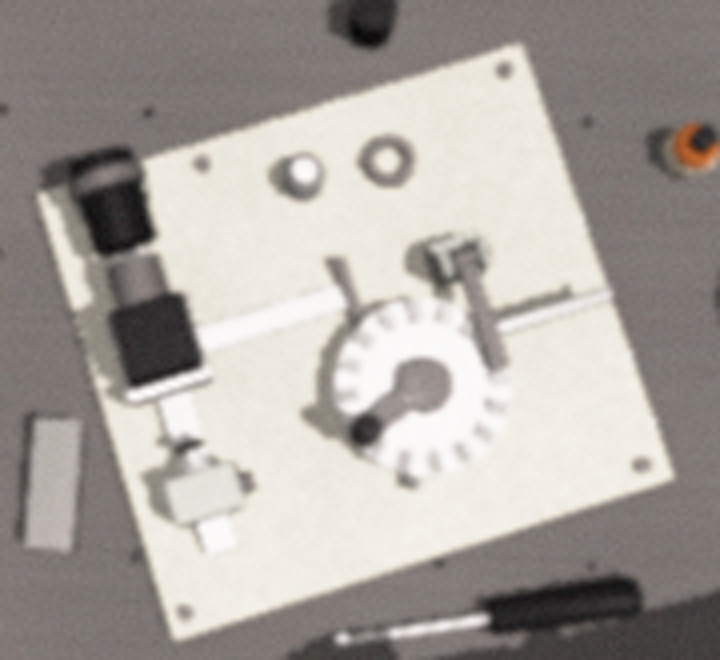

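View pics/sidec.png

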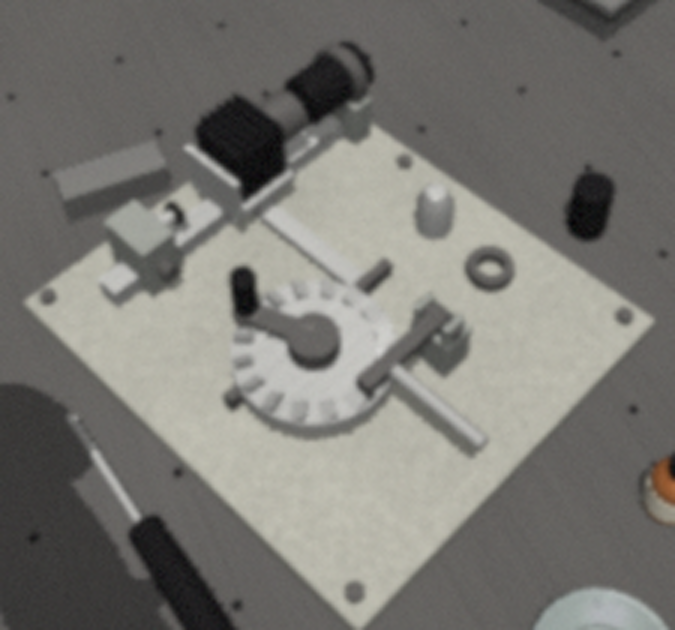

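```bash
cat >> h.py <<'E'
def rig2w(p,X):
    X=np.atleast_2d(X); a=p[2]; c,s=np.cos(a),np.sin(a)
    return np.c_[p[0]+c*X[:,0]-s*X[:,1], p[1]+s*X[:,0]+c*X[:,1], X[:,2]]
E
python3 - <<'E'
from h import *
from scipy.optimize import least_squares
f=env.grab_frame("top"); g=env.grab_frame("side")
T=[((205,203,15),(40,192)),((205,-142,15),(521,43)),((-105,-142,15),(674,478)),((-105,203,15),(175,641))]
T+=[((50*np.cos(1.92),50*np.sin(1.92),108),(366,427))]
S=[((205,-142,15),(655,320)),((-105,-142,15),(360,629)),((-105,203,15),(24,302)),((50*np.cos(1.92),50*np.sin(1.92),108),(241,272))]
XT=np.array([a for a,b in T]);uT=np.array([b for a,b in T])/4+[215,160]-.4
XS=np.array([a for a,b in S]);uS=np.array([b for a,b in S])/3+[165,160]-.35
rt=lambda p:(proj(f,rig2w(p,XT))-uT).ravel()
rs=lambda p:(proj(g,rig2w(p,XS))-uS).ravel()
for r in (rt,rs,lambda p:np.r_[rt(p),rs(p)]):
    o=least_squares(r,[520,-85,.3],x_scale=[1,1,.01]); print(o.x,o.fun.round(1))
p=o.x
np.save("p.npy",p)
for n,X in dict(knob=(50*np.cos(1.92),50*np.sin(1.92),92),hinge=(70,-49,64),bar=(20,-100,64)).items(): print(n,rig2w(p,X),proj(f,rig2w(p,X)))
E
```

```text
[ 5.12276039e+02 -8.43782148e+01  3.26929051e-01] [-1.  -0.1  0.2 -0.2  0.3  0.2 -0.5  0.   0.9 -0.1]
[ 5.11024736e+02 -8.38619925e+01  3.29239852e-01] [ 0.4 -0.8 -0.4  0.2 -0.6 -0.6  0.6  0.9]
[ 5.11576155e+02 -8.40819596e+01  3.27530848e-01] [-1.2  0.3  0.1  0.1  0.2  0.4 -0.6  0.3  0.8  0.2  0.8 -0.7 -0.2  0.2
 -0.2 -0.8  0.9  0.9]
knob [[480.26362882 -45.10086567  92.        ]] [[306.44447231 267.08006714]]
hinge [[ 593.61852509 -107.95767016   64.        ]] [[330.5441753  224.31727116]]
bar [[ 562.68355872 -172.33179428   64.        ]] [[355.61982064 236.75122115]]
```

```bash
cat >> h.py <<'E'
from scipy.spatial.transform import Rotation as Rn
P=np.load("p.npy") if __import__("os").path.exists("p.npy") else None
def st(pr=True):
    s=env.sense(); q=s["eef_rot"]; M=Rn.from_quat([q[1],q[2],q[3],q[0]]).as_matrix()
    if pr: print("t",round(s["time_s"],2),"pos",np.round(s["position"],1),"jaw deg",round(np.degrees(np.arctan2(M[1,1],M[0,1])),1),"F",np.round(s["wrist_force"],1),"w",round(s["width"],1))
    return s,M
def go(*targets,jaw=None):
    """world TCP targets -> fractions"""
    s,M=st()
    for t in targets: print(np.round(M.T@(np.array(t)-s["position"])/200,3).tolist())
    if jaw is not None:
        a=np.arctan2(M[1,1],M[0,1]); d=(np.radians(jaw)-a+np.pi)%(2*np.pi)-np.pi; print("yaw",round(-d/1.5,3))
def rw(x,y,z): return rig2w(P,(x,y,z))[0]
E
python3 - <<'E'
from h import *
go(rw(20,-100,130),jaw=18.77)
E
```

```text
t 1.0 pos [ 317.8 -651.6  231.3] jaw deg -64.0 F [ 0.8 -0.   1.1] w 85.1
[2.151, -1.617, 0.506]
yaw -0.963
```

Emit:
move_arm --pt "0.25 -0.2 0" --pt "0.5 -0.4 0" --pt "0.75 -0.6 0" --pt "1 -0.75 0" --pt "1 -0.75 0" --pt "1 -0.75 0" --yaw '[-0.1,-0.2,-0.3,-0.4,-0.5,-0.6]' --hand 1 --force 25

```text
time_s: 1.75
position: [432.8, -427.9, 231.7]
eef_rot: [0.0, 0.777, 0.629, 0.0]
wrist_force: [-0.5, -1.1, -0.9]
width: 85.7
```

```bash
python3 - <<'E'
from h import *
go(rw(20,-100,130),jaw=18.77)
E
```

```text
t 1.75 pos [ 432.8 -427.9  231.7] jaw deg -12.0 F [-0.5 -1.1 -0.9] w 85.7
[1.385, 0.369, 0.508]
yaw -0.358
```

Emit:
move_arm --pt "0.2 0.1 0" --pt "0.4 0.2 0" --pt "0.6 0.25 0.1" --pt "0.8 0.3 0.2" --pt "1 0.35 0.2" --pt "1 0.35 0.2" --yaw '[-0.09,-0.18,-0.27,-0.36,-0.36,-0.36]'

```text
time_s: 2.5
position: [545.1, -242.2, 191.9]
eef_rot: [0.0, 0.578, 0.816, 0.001]
wrist_force: [0.0, -0.2, 0.9]
width: 85.2
```

```bash
python3 - <<'E'
from h import *
go(rw(20,-100,130),jaw=18.77)
E
```

```text
t 2.5 pos [ 545.1 -242.2  191.9] jaw deg 19.4 F [ 0.  -0.2  0.9] w 85.2
[0.3, 0.198, 0.31]
yaw 0.007
```

Emit:
move_arm --pt "0.15 0.1 0.1" --pt "0.3 0.2 0.2" --pt "0.3 0.2 0.31" --pt "0.3 0.2 0.31" --yaw '[0.007,0.007,0.007,0.007]'

```text
time_s: 3.0
position: [561.7, -173.0, 128.8]
eef_rot: [-0.001, 0.583, 0.813, 0.0]
wrist_force: [0.1, -0.8, 0.7]
width: 85.4
```

```bash
python3 - <<'E'
from h import *
go(rw(20,-100,45.3),jaw=18.77)
f=env.grab_frame("wrist"); cv2.imwrite("pics/w1.png",f["color"][:,:,::-1])
print(proj(f,[rw(20,-55,64),rw(20,-131,64),rw(70,-49,64),rw(*(50*np.cos(1.92),50*np.sin(1.92),108))]))
g=env.grab_frame("side"); crop(g,"s1",165,160,225,210,3)
E
```

```text
t 3.0 pos [ 561.7 -173.   128.8] jaw deg 18.7 F [ 0.1 -0.8  0.7] w 85.4
[0.0, 0.006, 0.418]
yaw -0.0
[[275.14265503 158.15320809]
 [275.41407818 271.15815295]
 [359.28616491 147.92915664]
 [178.7191206  -82.72629479]]
```

View pics/w1.png

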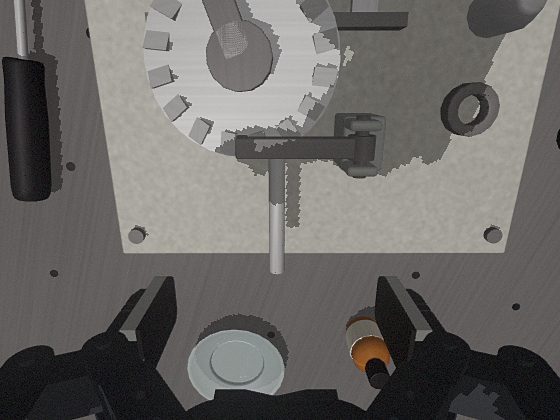

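View pics/s1.png

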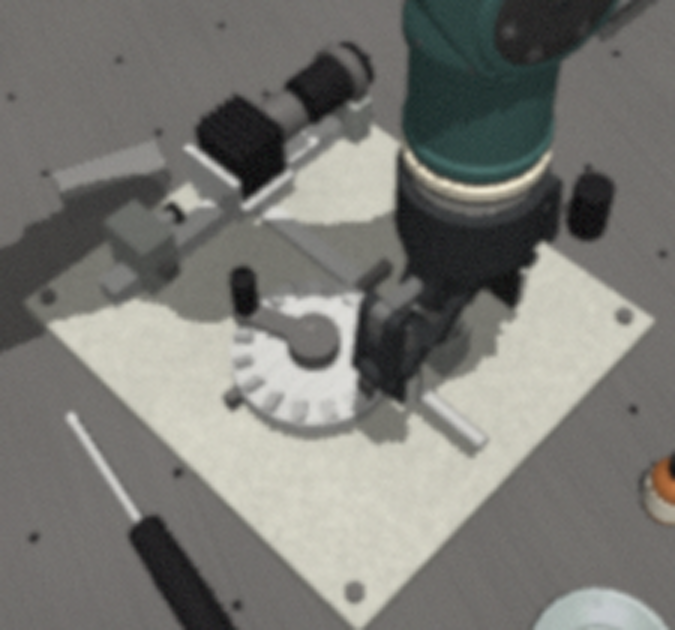

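Bar shows at column 277, rows 160–273, against predicted 275, 158–271: the rig fit holds to about 1 mm. Descend and grip.

Emit:
move_arm --pt "0 0.008 0.1" --pt "0 0.008 0.2" --pt "0 0.008 0.3" --pt "0 0.008 0.38" --pt "0 0.008 0.42" --pt "0 0.008 0.42" --yaw '[0,0,0,0,0,0]'

```text
time_s: 3.85
position: [564.6, -173.3, 46.0]
eef_rot: [0.0, 0.583, 0.812, 0.001]
wrist_force: [-0.3, -0.0, -1.1]
width: 85.3
```

Emit:
move_arm --pt "0 0 0" --pt "0 0 0" --pt "0 0 0" --pt "0 0 0" --pt "0 0 0" --pt "0 0 0" --yaw '[0,0,0,0,0,0]' --hand 0 --force 25

```text
time_s: 4.6
position: [562.8, -174.0, 46.0]
eef_rot: [-0.001, 0.583, 0.812, -0.0]
wrist_force: [-5.3, -1.4, 5.4]
width: 8.9
```

```bash
python3 - <<'E'
from h import *
L=[]
for a in np.arange(0,2.06,.12): L.append(rw(70-50*np.cos(a),-100,45.3+50*np.sin(a)))
go(*L,jaw=18.77)
E
```

```text
t 4.6 pos [ 562.8 -174.    46. ] jaw deg 18.6 F [-5.3 -1.4  5.4] w 8.9
[0.008, 0.002, 0.004]
[0.008, 0.004, -0.026]
[0.008, 0.009, -0.056]
[0.008, 0.018, -0.085]
[0.008, 0.03, -0.112]
[0.008, 0.045, -0.138]
[0.008, 0.064, -0.161]
[0.008, 0.085, -0.183]
[0.008, 0.108, -0.201]
[0.008, 0.134, -0.217]
[0.009, 0.161, -0.23]
[0.009, 0.19, -0.239]
[0.009, 0.219, -0.245]
[0.009, 0.249, -0.247]
[0.009, 0.279, -0.245]
[0.009, 0.308, -0.24]
[0.009, 0.337, -0.232]
[0.009, 0.365, -0.22]
yaw -0.002
```

Emit:
move_arm --pt "0 0.004 -0.028" --pt "0 0.009 -0.058" --pt "0 0.017 -0.087" --pt "0 0.029 -0.114" --pt "0 0.045 -0.14" --pt "0 0.063 -0.163" --pt "0 0.084 -0.185" --pt "0 0.108 -0.203" --pt "0 0.133 -0.219" --pt "0 0.16 -0.232" --yaw '[0,0,0,0,0,0,0,0,0,0]'

```text
time_s: 5.85
position: [587.6, -165.9, 93.4]
eef_rot: [-0.005, 0.584, 0.812, -0.005]
wrist_force: [-11.0, -4.0, 16.1]
width: 9.0
```

```bash
python3 - <<'E'
from h import *
L=[]
for a in np.arange(1.2,2.08,.12): L.append(rw(70-50*np.cos(a),-100,45.3+50*np.sin(a)))
go(*L,jaw=18.77)
g=env.grab_frame("side"); crop(g,"s2",165,160,225,210,3)
E
```

```text
t 5.85 pos [ 587.6 -165.9   93.4] jaw deg 18.5 F [-11.   -4.   16.1] w 9.0
[0.01, 0.031, 0.007]
[0.01, 0.06, -0.002]
[0.01, 0.089, -0.008]
[0.01, 0.119, -0.011]
[0.01, 0.149, -0.01]
[0.01, 0.179, -0.005]
[0.01, 0.207, 0.003]
[0.01, 0.235, 0.014]
yaw -0.003
```

View pics/s2.png

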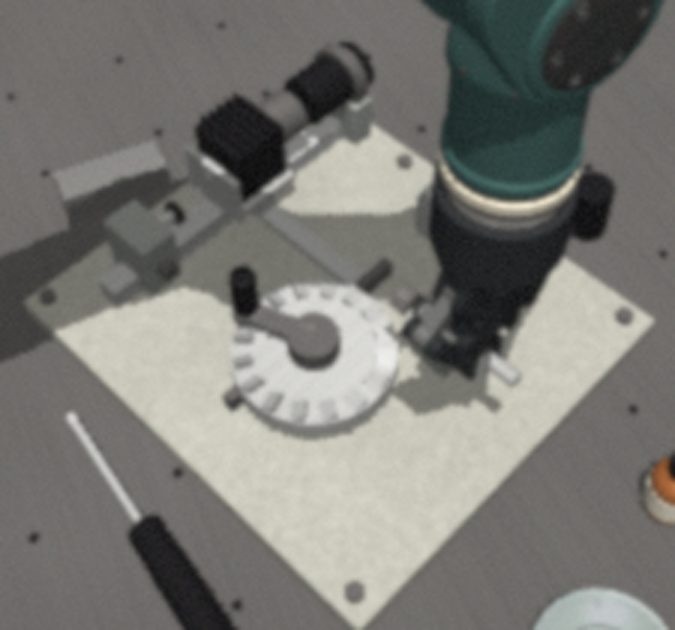

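Emit:
move_arm --pt "0 0.025 0.0" --pt "0 0.05 -0.01" --pt "0 0.08 -0.018" --pt "0 0.11 -0.021" --pt "0 0.14 -0.02" --pt "0 0.17 -0.015" --pt "0 0.2 -0.007" --pt "0 0.23 0.004" --pt "0 0.245 0.012" --pt "0 0.245 0.012" --yaw '[0,0,0,0,0,0,0,0,0,0]'

```text
time_s: 7.15
position: [634.3, -150.1, 92.3]
eef_rot: [-0.005, 0.584, 0.812, -0.006]
wrist_force: [-8.6, -0.7, 13.0]
width: 8.8
```

```bash
python3 - <<'E'
from h import *
L=[]
for a in [2.04,2.1]: L.append(rw(70-50*np.cos(a),-100,45.3+50*np.sin(a)))
go(*L,jaw=18.77)
g=env.grab_frame("side"); crop(g,"s3",165,160,225,210,3)
E
```

```text
t 7.15 pos [ 634.3 -150.1   92.3] jaw deg 18.5 F [-8.6 -0.7 13. ] w 8.8
[0.01, -0.012, 0.012]
[0.01, 0.002, 0.019]
yaw -0.003
```

View pics/s3.png

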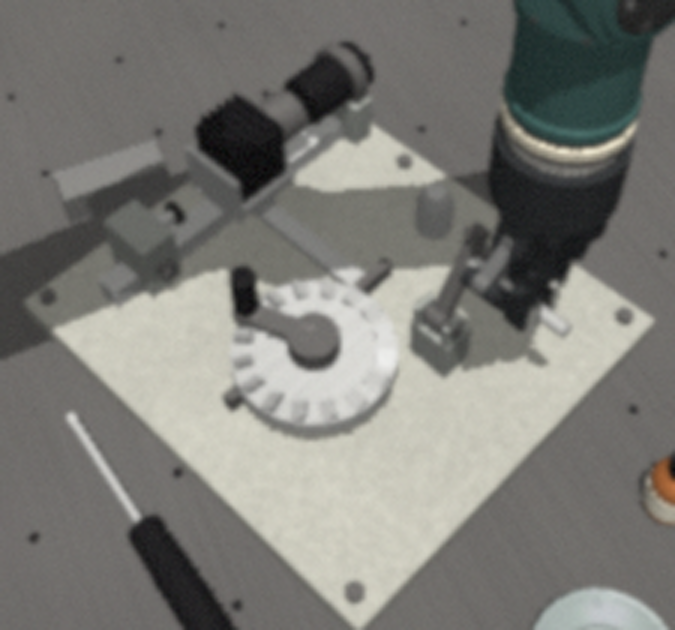

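Pawl leans back past upright. Release and rise.

Emit:
move_arm --pt "0 0 0" --pt "0 0 0" --pt "0 0 0" --pt "0 0 0" --pt "0 0 -0.2" --pt "0 0 -0.4" --pt "0 0 -0.4" --yaw '[0,0,0,0,0,0,0]' --hand 1

```text
time_s: 8.07
position: [638.4, -149.8, 175.9]
eef_rot: [-0.001, 0.584, 0.812, -0.004]
wrist_force: [0.6, -0.3, -0.5]
width: 85.2
```

```bash
python3 - <<'E'
from h import *
k=(50*np.cos(1.92),50*np.sin(1.92))
go(rw(*k,140),rw(*k,75),jaw=-64)
g=env.grab_frame("side"); crop(g,"s4",165,160,225,210,3)
f=env.grab_frame("wrist"); cv2.imwrite("pics/w4.png",f["color"][:,:,::-1])
for a in (2.0,2.1): print(proj(f,rw(70-50*np.cos(a),-131,64+50*np.sin(a))))
E
```

```text
t 8.07 pos [ 638.4 -149.8  175.9] jaw deg 18.5 F [ 0.6 -0.3 -0.5] w 85.2
[0.748, -0.582, 0.182]
[0.749, -0.58, 0.507]
yaw 0.96
[[265.18030293 268.19350712]]
[[271.91154634 266.53993994]]
```

View pics/s4.png

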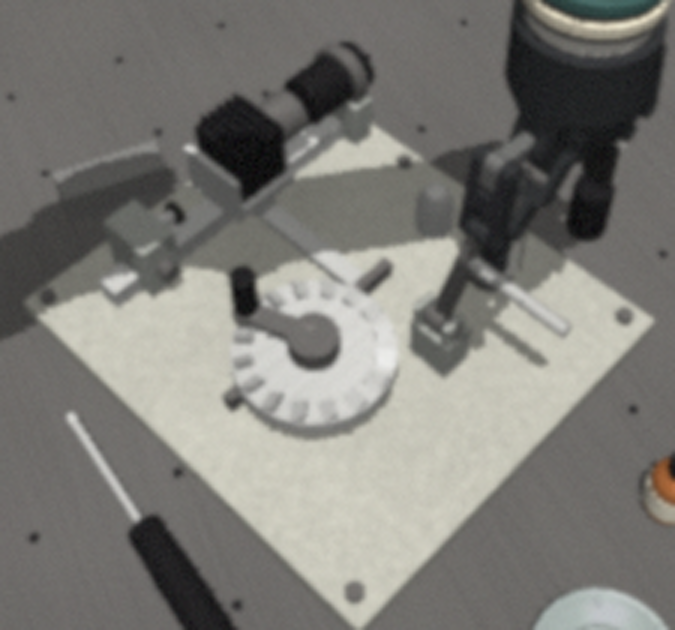

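View pics/w4.png

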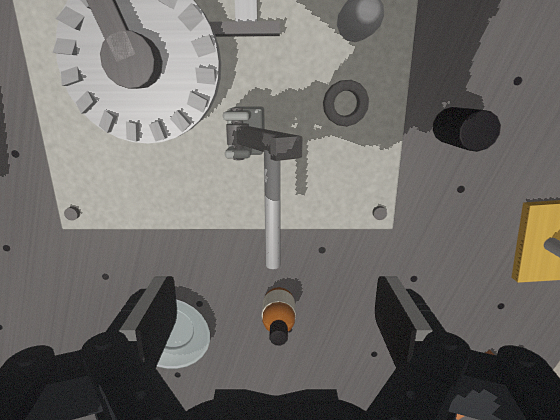

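Emit:
move_arm --pt "0.1 -0.08 0" --pt "0.25 -0.2 0" --pt "0.4 -0.32 0" --pt "0.55 -0.43 0" --pt "0.7 -0.54 0" --pt "0.748 -0.582 0.05" --pt "0.748 -0.582 0.18" --pt "0.748 -0.582 0.18" --yaw '[0.1,0.2,0.3,0.4,0.5,0.6,0.7,0.797]'

```text
time_s: 9.18
position: [474.1, -44.9, 135.5]
eef_rot: [-0.001, 0.94, 0.34, -0.01]
wrist_force: [-0.4, -0.6, -0.6]
width: 85.4
```

```bash
python3 - <<'E'
from h import *
k=(50*np.cos(1.92),50*np.sin(1.92))
go(rw(*k,76),jaw=-50)
f=env.grab_frame("wrist"); cv2.imwrite("pics/w5.png",f["color"][:,:,::-1])
for z in (72,108): print(proj(f,rw(*k,z)))
E
```

```text
t 9.18 pos [474.1 -44.9 135.5] jaw deg -50.2 F [-0.4 -0.6 -0.6] w 85.4
[0.029, 0.023, 0.297]
yaw -0.003
[[283.99521763 221.27657266]]
[[284.87819778 246.23245543]]
```

View pics/w5.png

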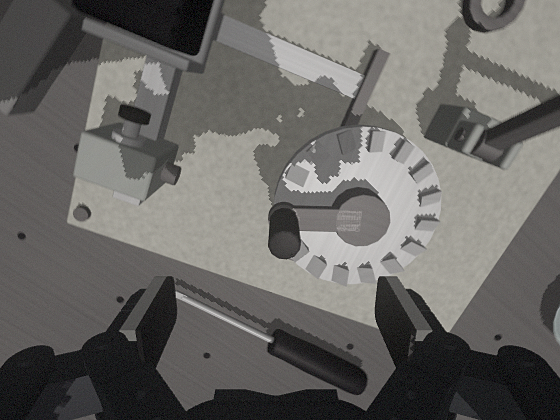

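Knob top seen at (285,243), predicted (285,246). Descend and grip.

Emit:
move_arm --pt "0.03 0.023 0.02" --pt "0.03 0.023 0.1" --pt "0.03 0.023 0.2" --pt "0.03 0.023 0.27" --pt "0.03 0.023 0.295" --pt "0.03 0.023 0.295" --yaw '[0,0,0,0,0,0]'

```text
time_s: 9.98
position: [481.3, -44.9, 76.7]
eef_rot: [-0.001, 0.941, 0.339, -0.01]
wrist_force: [0.1, 0.7, -0.6]
width: 85.4
```

Emit:
move_arm --pt "0 0 0" --pt "0 0 0" --pt "0 0 0" --pt "0 0 0" --pt "0 0 0" --pt "0 0 0" --yaw '[0,0,0,0,0,0]' --hand 0 --force 40

```text
time_s: 10.72
position: [481.1, -44.6, 77.1]
eef_rot: [-0.001, 0.941, 0.339, -0.01]
wrist_force: [-1.1, 1.2, 5.3]
width: 16.8
```

```bash
python3 - <<'E'
from h import *
L=[]
for a in np.arange(0,1.21,.1): L.append(rw(50*np.cos(1.92+a),50*np.sin(1.92+a),76))
go(*L,jaw=-50)
g=env.grab_frame("side"); crop(g,"s6",165,160,225,210,3)
E
```

```text
t 10.72 pos [481.1 -44.6  77.1] jaw deg -50.4 F [-1.1  1.2  5.3] w 16.8
[-0.005, -0.0, 0.006]
[-0.03, 0.0, 0.006]
[-0.055, 0.004, 0.006]
[-0.079, 0.01, 0.007]
[-0.102, 0.018, 0.007]
[-0.125, 0.028, 0.007]
[-0.147, 0.041, 0.008]
[-0.167, 0.056, 0.008]
[-0.185, 0.073, 0.008]
[-0.202, 0.091, 0.008]
[-0.217, 0.111, 0.008]
[-0.23, 0.133, 0.008]
[-0.24, 0.155, 0.008]
yaw -0.004
```

View pics/s6.png

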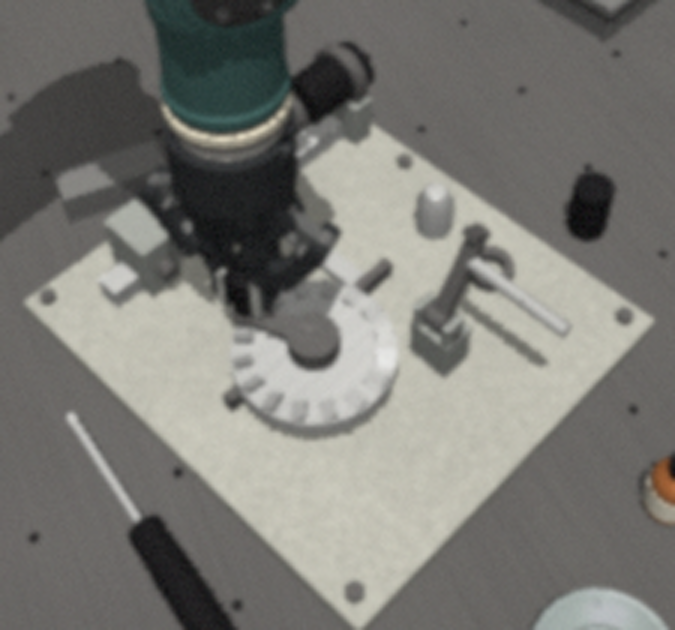

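Emit:
move_arm --pt "-0.025 0 0" --pt "-0.05 0.004 0" --pt "-0.074 0.01 0" --pt "-0.097 0.018 0" --pt "-0.12 0.028 0" --pt "-0.142 0.041 0" --pt "-0.162 0.056 0" --pt "-0.18 0.073 0" --pt "-0.18 0.073 0" --yaw '[0,0,0,0,0,0,0,0,0]'

```text
time_s: 11.9
position: [462.5, -79.8, 77.3]
eef_rot: [-0.001, 0.941, 0.339, -0.01]
wrist_force: [4.1, 1.1, -9.3]
width: 16.9
```

```bash
cat >> h.py <<'E'
def wheel(a0=1.92,todo=()):
    s,M=st()
    d=s["position"]-rw(0,0,0); th=np.arctan2(d[1],d[0])-P[2]; r=np.hypot(d[0],d[1])
    th=th%(2*np.pi)
    t=np.array([-np.sin(th+P[2]),np.cos(th+P[2]),0]); rd=np.array([np.cos(th+P[2]),np.sin(th+P[2]),0])
    F=s["wrist_force"]; print("wheel",round(th-a0,3),"r",round(r,1),"resist tang",round(-F@t,2),"rad",round(F@rd,2))
    for a in todo: print(a,np.round(M.T@(rw(50*np.cos(a0+a),50*np.sin(a0+a),s["position"][2])-s["position"])/200,3).tolist())
E
python3 - <<'E'
from h import *
wheel(todo=np.arange(.8,2.1,.05).round(2))
g=env.grab_frame("side"); crop(g,"s7",165,160,225,210,3)
E
```

```text
t 11.9 pos [462.5 -79.8  77.3] jaw deg -50.4 F [ 4.1  1.1 -9.3] w 16.9
wheel 0.807 r 49.3 resist tang 1.41 rad -4.01
0.8 [-0.001, -0.004, 0.0]
0.85 [-0.01, 0.005, 0.0]
0.9 [-0.018, 0.015, 0.0]
0.95 [-0.026, 0.025, 0.0]
1.0 [-0.033, 0.035, 0.0]
1.05 [-0.04, 0.046, 0.0]
1.1 [-0.046, 0.056, 0.0]
1.15 [-0.051, 0.068, 0.0]
1.2 [-0.056, 0.079, 0.0]
1.25 [-0.061, 0.091, 0.0]
1.3 [-0.065, 0.103, 0.0]
1.35 [-0.068, 0.115, 0.0]
1.4 [-0.07, 0.127, 0.0]
1.45 [-0.072, 0.139, 0.0]
1.5 [-0.074, 0.152, -0.0]
1.55 [-0.074, 0.164, -0.0]
1.6 [-0.075, 0.177, -0.0]
1.65 [-0.074, 0.189, -0.0]
1.7 [-0.073, 0.202, -0.001]
1.75 [-0.071, 0.214, -0.001]
1.8 [-0.069, 0.226, -0.001]
1.85 [-0.066, 0.238, -0.001]
1.9 [-0.062, 0.25, -0.001]
1.95 [-0.058, 0.262, -0.001]
2.0 [-0.053, 0.274, -0.002]
2.05 [-0.048, 0.285, -0.002]
```

View pics/s7.png

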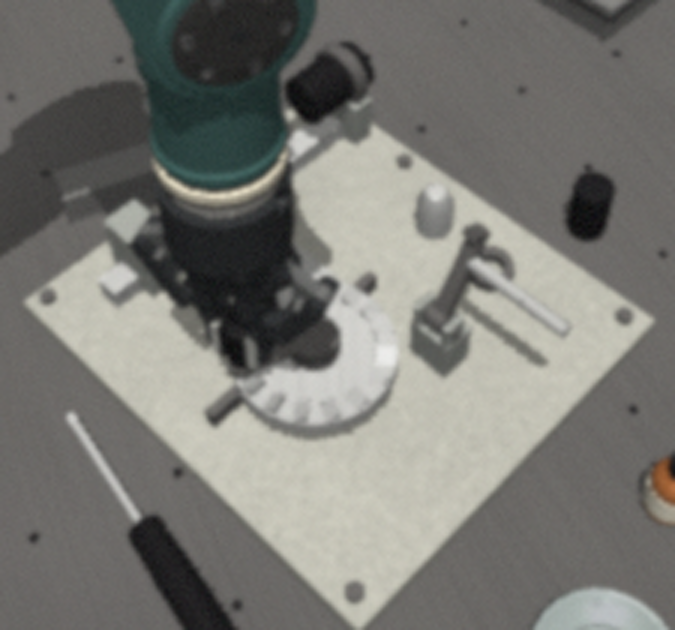

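Emit:
move_arm --pt "-0.01 0.005 0" --pt "-0.018 0.015 0" --pt "-0.026 0.025 0" --pt "-0.033 0.035 0" --pt "-0.04 0.046 0" --pt "-0.046 0.056 0" --yaw '[0,0,0,0,0,0]'

```text
time_s: 12.7
position: [463.3, -93.2, 77.3]
eef_rot: [-0.001, 0.941, 0.339, -0.01]
wrist_force: [4.2, 5.3, -10.5]
width: 16.4
```

```bash
python3 - <<'E'
from h import *
wheel(todo=np.arange(1.1,2.1,.05).round(2))
g=env.grab_frame("top"); crop(g,"t8",215,160,180,165,4)
E
```

```text
t 12.7 pos [463.3 -93.2  77.3] jaw deg -50.3 F [  4.2   5.3 -10.5] w 16.4
wheel 1.081 r 49.2 resist tang 4.45 rad -5.07
1.1 [-0.006, 0.002, 0.0]
1.15 [-0.011, 0.013, 0.0]
1.2 [-0.016, 0.025, 0.0]
1.25 [-0.021, 0.036, 0.0]
1.3 [-0.025, 0.048, -0.0]
1.35 [-0.028, 0.06, -0.0]
1.4 [-0.03, 0.073, -0.0]
1.45 [-0.033, 0.085, -0.0]
1.5 [-0.034, 0.097, -0.0]
1.55 [-0.035, 0.11, -0.0]
1.6 [-0.035, 0.122, -0.001]
1.65 [-0.034, 0.135, -0.001]
1.7 [-0.033, 0.147, -0.001]
1.75 [-0.031, 0.16, -0.001]
1.8 [-0.029, 0.172, -0.001]
1.85 [-0.026, 0.184, -0.001]
1.9 [-0.023, 0.196, -0.001]
1.95 [-0.018, 0.208, -0.002]
2.0 [-0.014, 0.219, -0.002]
2.05 [-0.008, 0.231, -0.002]
```

View pics/t8.png

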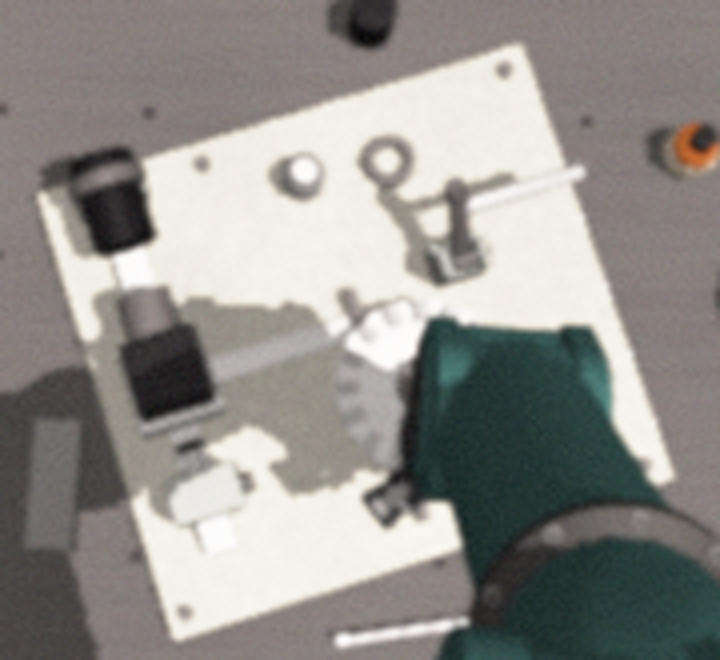

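Emit:
move_arm --pt "-0.008 0.008 0" --pt "-0.014 0.02 0" --pt "-0.02 0.032 0" --pt "-0.025 0.044 0" --pt "-0.028 0.056 0" --pt "-0.031 0.068 0" --pt "-0.033 0.08 0" --yaw '[0,0,0,0,0,0,0]'

```text
time_s: 13.62
position: [468.8, -108.2, 77.3]
eef_rot: [-0.002, 0.94, 0.34, -0.009]
wrist_force: [4.1, 6.8, -7.5]
width: 16.6
```

```bash
python3 - <<'E'
from h import *
wheel(todo=np.arange(1.4,2.1,.05).round(2))
g=env.grab_frame("top"); crop(g,"t9",235,220,60,70,8)
E
```

```text
t 13.62 pos [ 468.8 -108.2   77.3] jaw deg -50.3 F [ 4.1  6.8 -7.5] w 16.6
wheel 1.408 r 49.1 resist tang 3.92 rad -6.87
1.4 [-0.004, -0.003, 0.0]
1.45 [-0.006, 0.01, -0.0]
1.5 [-0.008, 0.022, -0.0]
1.55 [-0.008, 0.034, -0.0]
1.6 [-0.009, 0.047, -0.0]
1.65 [-0.008, 0.059, -0.0]
1.7 [-0.007, 0.072, -0.001]
1.75 [-0.005, 0.084, -0.001]
1.8 [-0.003, 0.097, -0.001]
1.85 [-0.0, 0.109, -0.001]
1.9 [0.004, 0.121, -0.001]
1.95 [0.008, 0.132, -0.001]
2.0 [0.012, 0.144, -0.002]
2.05 [0.018, 0.155, -0.002]
2.1 [0.024, 0.166, -0.002]
```

View pics/t9.png

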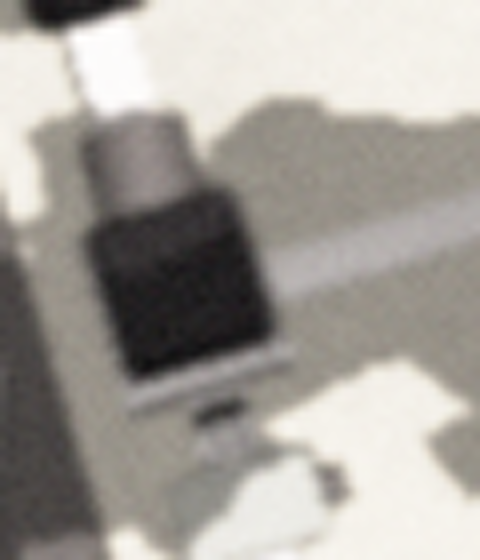

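Emit:
move_arm --pt "-0.003 0.01 0" --pt "-0.005 0.022 0" --pt "-0.006 0.034 0" --pt "-0.006 0.047 0" --pt "-0.006 0.047 0" --yaw '[0,0,0,0,0]'

```text
time_s: 14.3
position: [473.4, -114.9, 77.3]
eef_rot: [-0.003, 0.94, 0.341, -0.009]
wrist_force: [2.3, 5.8, -5.2]
width: 16.7
```

```bash
python3 - <<'E'
from h import *
wheel(todo=np.arange(1.55,2.1,.025).round(3))
E
```

```text
t 14.3 pos [ 473.4 -114.9   77.3] jaw deg -50.2 F [ 2.3  5.8 -5.2] w 16.7
wheel 1.574 r 49.1 resist tang 3.03 rad -5.45
1.55 [-0.005, -0.006, 0.0]
1.575 [-0.005, 0.0, 0.0]
1.6 [-0.005, 0.006, -0.0]
1.625 [-0.005, 0.013, -0.0]
1.65 [-0.004, 0.019, -0.0]
1.675 [-0.004, 0.025, -0.0]
1.7 [-0.003, 0.031, -0.0]
1.725 [-0.002, 0.038, -0.0]
1.75 [-0.002, 0.044, -0.001]
1.775 [-0.0, 0.05, -0.001]
1.8 [0.001, 0.056, -0.001]
1.825 [0.002, 0.062, -0.001]
1.85 [0.004, 0.068, -0.001]
1.875 [0.005, 0.074, -0.001]
1.9 [0.007, 0.08, -0.001]
1.925 [0.009, 0.086, -0.001]
1.95 [0.011, 0.092, -0.001]
1.975 [0.014, 0.098, -0.001]
2.0 [0.016, 0.104, -0.002]
2.025 [0.019, 0.109, -0.002]
2.05 [0.021, 0.115, -0.002]
2.075 [0.024, 0.12, -0.002]
```

Emit:
move_arm --pt "0 0.01 0" --pt "0 0.019 0" --pt "0.001 0.025 0" --pt "0.002 0.031 0" --pt "0.002 0.031 0" --yaw '[0,0,0,0,0]'

```text
time_s: 14.92
position: [476.0, -117.9, 77.2]
eef_rot: [-0.004, 0.94, 0.341, -0.011]
wrist_force: [1.1, 6.6, -3.3]
width: 16.9
```

```bash
python3 - <<'E'
from h import *
wheel(todo=np.arange(1.65,2.1,.05).round(3))
E
```

```text
t 14.93 pos [ 476.  -117.9   77.2] jaw deg -50.1 F [ 1.1  6.6 -3.3] w 16.9
wheel 1.654 r 49.1 resist tang 4.05 rad -5.38
1.65 [-0.005, -0.001, 0.0]
1.7 [-0.004, 0.012, -0.0]
1.75 [-0.002, 0.024, -0.0]
1.8 [0.0, 0.036, -0.001]
1.85 [0.003, 0.049, -0.001]
1.9 [0.007, 0.061, -0.001]
1.95 [0.011, 0.072, -0.001]
2.0 [0.016, 0.084, -0.002]
2.05 [0.021, 0.095, -0.002]
2.1 [0.027, 0.106, -0.002]
```

Emit:
move_arm --pt "0 0.012 0" --pt "0.002 0.024 0" --pt "0.003 0.03 0" --pt "0.004 0.036 0" --pt "0.004 0.036 0" --yaw '[0,0,0,0,0]'

```text
time_s: 15.55
position: [478.9, -120.8, 77.2]
eef_rot: [-0.006, 0.94, 0.342, -0.013]
wrist_force: [-0.4, 6.3, -2.2]
width: 16.7
```

```bash
python3 - <<'E'
from h import *
wheel(todo=np.arange(1.75,2.2,.05).round(3))
g=env.grab_frame("top"); crop(g,"t10",235,220,60,70,8)
E
```

```text
t 15.55 pos [ 478.9 -120.8   77.2] jaw deg -50.0 F [-0.4  6.3 -2.2] w 16.7
wheel 1.739 r 49.1 resist tang 4.51 rad -4.42
1.75 [-0.004, 0.003, 0.0]
1.8 [-0.002, 0.016, -0.0]
1.85 [0.001, 0.028, -0.001]
1.9 [0.005, 0.04, -0.001]
1.95 [0.009, 0.052, -0.001]
2.0 [0.014, 0.063, -0.002]
2.05 [0.019, 0.075, -0.002]
2.1 [0.025, 0.086, -0.002]
2.15 [0.031, 0.096, -0.003]
2.2 [0.038, 0.107, -0.003]
```

View pics/t10.png

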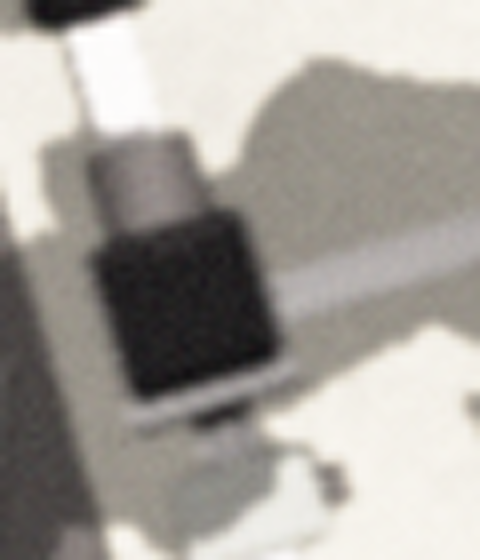

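Carriage plate now against the plunger (around (215,415) in the crop), buffer partly in. Continue in small steps.

Emit:
move_arm --pt "0.002 0.012 0" --pt "0.005 0.022 0" --pt "0.007 0.03 0" --pt "0.009 0.036 0" --pt "0.009 0.036 0" --yaw '[0,0,0,0,0]'

```text
time_s: 16.23
position: [482.0, -123.3, 77.1]
eef_rot: [-0.008, 0.939, 0.342, -0.015]
wrist_force: [-1.5, 6.6, 0.2]
width: 16.6
```

```bash
python3 - <<'E'
from h import *
wheel(todo=np.arange(1.8,2.2,.05).round(3))
E
```

```text
t 16.23 pos [ 482.  -123.3   77.1] jaw deg -50.0 F [-1.5  6.6  0.2] w 16.6
wheel 1.819 r 49.2 resist tang 5.16 rad -4.38
1.8 [-0.005, -0.004, 0.0]
1.85 [-0.002, 0.009, -0.0]
1.9 [0.001, 0.021, -0.001]
1.95 [0.005, 0.032, -0.001]
2.0 [0.01, 0.044, -0.001]
2.05 [0.015, 0.055, -0.002]
2.1 [0.021, 0.066, -0.002]
2.15 [0.027, 0.077, -0.003]
2.2 [0.034, 0.088, -0.003]
```

Emit:
move_arm --pt "0.003 0.012 0" --pt "0.006 0.02 0" --pt "0.009 0.028 0" --pt "0.012 0.036 0" --pt "0.012 0.036 0" --yaw '[0,0,0,0,0]'

```text
time_s: 16.85
position: [485.1, -125.6, 77.1]
eef_rot: [-0.01, 0.939, 0.343, -0.018]
wrist_force: [-2.4, 5.2, 1.3]
width: 16.4
```

```bash
python3 - <<'E'
from h import *
wheel(todo=np.arange(1.85,2.2,.05).round(3))
E
```

```text
t 16.85 pos [ 485.1 -125.6   77.1] jaw deg -49.9 F [-2.4  5.2  1.3] w 16.4
wheel 1.897 r 49.2 resist tang 4.85 rad -3.05
1.85 [-0.007, -0.01, 0.0]
1.9 [-0.003, 0.002, 0.0]
1.95 [0.001, 0.014, -0.0]
2.0 [0.005, 0.025, -0.001]
2.05 [0.01, 0.037, -0.001]
2.1 [0.016, 0.048, -0.002]
2.15 [0.023, 0.059, -0.002]
2.2 [0.029, 0.069, -0.003]
```

Emit:
move_arm --pt "0.003 0.01 0" --pt "0.006 0.018 0" --pt "0.009 0.026 0" --pt "0.012 0.032 0" --pt "0.012 0.032 0" --yaw '[0,0,0,0,0]'

```text
time_s: 17.48
position: [487.9, -127.3, 77.1]
eef_rot: [-0.012, 0.939, 0.343, -0.02]
wrist_force: [-3.6, 6.5, 2.6]
width: 16.6
```

```bash
python3 - <<'E'
from h import *
wheel(todo=np.arange(1.85,2.2,.05).round(3))
E
```

```text
t 17.48 pos [ 487.9 -127.3   77.1] jaw deg -49.9 F [-3.6  6.5  2.6] w 16.6
wheel 1.965 r 49.3 resist tang 6.31 rad -3.97
1.85 [-0.012, -0.026, 0.001]
1.9 [-0.009, -0.014, 0.001]
1.95 [-0.005, -0.002, 0.0]
2.0 [-0.0, 0.009, -0.0]
2.05 [0.005, 0.021, -0.001]
2.1 [0.011, 0.032, -0.001]
2.15 [0.017, 0.043, -0.002]
2.2 [0.024, 0.053, -0.003]
```

Emit:
move_arm --pt "0.003 0.01 0" --pt "0.006 0.018 0" --pt "0.009 0.024 0" --pt "0.009 0.024 0" --yaw '[0,0,0,0]'

```text
time_s: 17.98
position: [488.2, -127.6, 77.1]
eef_rot: [-0.015, 0.939, 0.344, -0.023]
wrist_force: [-4.8, 7.7, 3.0]
width: 16.9
```

```bash
python3 - <<'E'
from h import *
wheel(todo=np.arange(1.95,2.2,.05).round(3))
g=env.grab_frame("top"); crop(g,"t11",235,220,60,70,8)
E
```

```text
t 17.98 pos [ 488.2 -127.6   77.1] jaw deg -49.8 F [-4.8  7.7  3. ] w 16.9
wheel 1.972 r 49.4 resist tang 7.87 rad -4.47
1.95 [-0.005, -0.004, 0.0]
2.0 [-0.0, 0.008, -0.0]
2.05 [0.005, 0.019, -0.001]
2.1 [0.011, 0.03, -0.002]
2.15 [0.017, 0.041, -0.002]
2.2 [0.024, 0.051, -0.003]
```

View pics/t11.png

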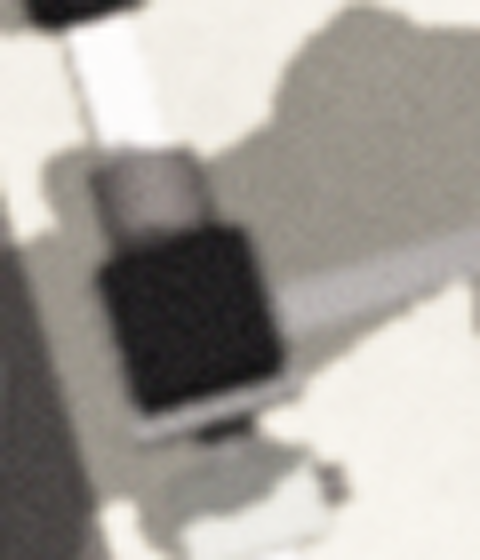

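Emit:
move_arm --pt "0.005 0.015 0" --pt "0.008 0.022 0" --pt "0.011 0.03 0" --pt "0.014 0.036 0" --pt "0.014 0.036 0" --pt "0.014 0.036 0" --yaw '[0,0,0,0,0,0]'

```text
time_s: 18.77
position: [488.4, -127.8, 76.9]
eef_rot: [-0.019, 0.938, 0.344, -0.029]
wrist_force: [-7.7, 10.6, 7.4]
width: 17.0
```

```bash
python3 - <<'E'
from h import *
wheel(todo=np.arange(1.95,2.2,.05).round(3))
E
```

```text
t 18.77 pos [ 488.4 -127.8   76.9] jaw deg -49.8 F [-7.7 10.6  7.4] w 17.0
wheel 1.978 r 49.5 resist tang 11.82 rad -5.77
1.95 [-0.005, -0.005, 0.001]
2.0 [-0.0, 0.006, -0.0]
2.05 [0.005, 0.017, -0.001]
2.1 [0.011, 0.029, -0.002]
2.15 [0.017, 0.039, -0.003]
2.2 [0.024, 0.05, -0.004]
```

Emit:
move_arm --pt "0.005 0.015 0" --pt "0.01 0.025 0" --pt "0.014 0.035 0" --pt "0.016 0.043 0" --pt "0.018 0.047 0" --pt "0.018 0.047 0" --pt "0.018 0.047 0" --pt "0.018 0.047 0" --pt "0.018 0.047 0" --pt "0.018 0.047 0" --yaw '[0,0,0,0,0,0,0,0,0,0]'

```text
time_s: 20.02
position: [488.6, -128.0, 76.8]
eef_rot: [-0.025, 0.938, 0.345, -0.036]
wrist_force: [-10.6, 12.2, 13.7]
width: 16.9
```

```bash
python3 - <<'E'
from h import *
wheel(todo=np.arange(1.95,2.2,.05).round(3))
E
```

```text
t 20.02 pos [ 488.6 -128.    76.8] jaw deg -49.7 F [-10.6  12.2  13.7] w 16.9
wheel 1.983 r 49.6 resist tang 15.01 rad -5.9
1.95 [-0.005, -0.007, 0.001]
2.0 [-0.0, 0.005, -0.0]
2.05 [0.005, 0.016, -0.001]
2.1 [0.01, 0.027, -0.002]
2.15 [0.017, 0.038, -0.004]
2.2 [0.023, 0.048, -0.005]
```

Emit:
move_arm --pt "0.014 0.035 0" --pt "0.016 0.042 0" --pt "0.017 0.044 0" --pt "0.017 0.044 0" --pt "0.017 0.044 0" --pt "0.017 0.044 0" --pt "0.017 0.044 0" --pt "0.017 0.044 0" --yaw '[0,0,0,0,0,0,0,0]'

```text
time_s: 21.02
position: [488.5, -128.0, 76.8]
eef_rot: [-0.03, 0.937, 0.346, -0.043]
wrist_force: [-11.7, 11.6, 14.0]
width: 16.6
```

```bash
python3 - <<'E'
from h import *
wheel()
E
```

```text
t 21.02 pos [ 488.5 -128.    76.8] jaw deg -49.7 F [-11.7  11.6  14. ] w 16.6
wheel 1.981 r 49.6 resist tang 15.71 rad -4.84
```

Emit:
move_arm --pt "0.006 0.016 0" --pt "0 0 0" --pt "0 0 0" --yaw '[0,0,0]'

```text
time_s: 21.4
position: [487.5, -127.4, 77.1]
eef_rot: [-0.03, 0.937, 0.346, -0.043]
wrist_force: [-2.1, 5.1, -0.7]
width: 17.3
```

```bash
python3 - <<'E'
from h import *
wheel()
E
```

```text
t 21.4 pos [ 487.5 -127.4   77.1] jaw deg -49.6 F [-2.1  5.1 -0.7] w 17.3
wheel 1.958 r 49.6 resist tang 4.27 rad -3.41
```

Emit:
move_arm --pt "0 0 0" --pt "0 0 0" --pt "0 0 0" --pt "0 0 0" --yaw '[0,0,0,0]' --hand 1

```text
time_s: 21.9
position: [487.5, -127.9, 77.1]
eef_rot: [-0.03, 0.937, 0.345, -0.043]
wrist_force: [-0.4, -0.1, -0.1]
width: 84.9
```

```bash
python3 - <<'E'
from h import *
s,M=st(); print(M.round(3)); p=s["position"]
go(p+[0,0,80],p+[0,0,110])
E
```

```text
t 21.9 pos [ 487.5 -127.9   77.1] jaw deg -49.7 F [-0.4 -0.1 -0.1] w 84.9
[[ 0.758  0.645 -0.102]
 [ 0.65  -0.76   0.027]
 [-0.06  -0.087 -0.994]]
t 21.9 pos [ 487.5 -127.9   77.1] jaw deg -49.7 F [-0.4 -0.1 -0.1] w 84.9
[-0.024, -0.035, -0.398]
[-0.033, -0.048, -0.547]
```

Emit:
move_arm --pt "-0.006 -0.009 -0.1" --pt "-0.015 -0.022 -0.25" --pt "-0.024 -0.035 -0.4" --pt "-0.03 -0.044 -0.5" --pt "-0.03 -0.044 -0.5" --yaw '[0,0,0,0,0]'

```text
time_s: 22.52
position: [488.5, -128.2, 178.9]
eef_rot: [-0.029, 0.937, 0.345, -0.042]
wrist_force: [0.2, -0.2, -0.6]
width: 85.7
```

```bash
cat >> h.py <<'E'
def bar(angles,off=(0,0,0),jaw=18.77):
    s,M=st(); L=[]
    for a in angles:
        L.append(rw(70-50*np.cos(a)+off[0],-100+off[1],64+50*np.sin(a)+off[2])+18.7*M[:,2])
    for t,a in zip(L,angles): print(round(a,2),np.round(M.T@(t-s["position"])/200,3).tolist())
    a=np.arctan2(M[1,1],M[0,1]); d=(np.radians(jaw)-a+np.pi)%(2*np.pi)-np.pi; print("yaw",round(-d/1.5,3))
E
python3 - <<'E'
from h import *
bar([2.1],(0,0,85))
g=env.grab_frame("side"); crop(g,"s12",165,160,225,210,3)
g=env.grab_frame("top"); crop(g,"t12",235,220,60,70,8)
E
```

```text
t 22.52 pos [ 488.5 -128.2  178.9] jaw deg -49.7 F [ 0.2 -0.2 -0.6] w 85.7
2.1 [0.483, 0.539, -0.047]
yaw -0.797
```

View pics/s12.png

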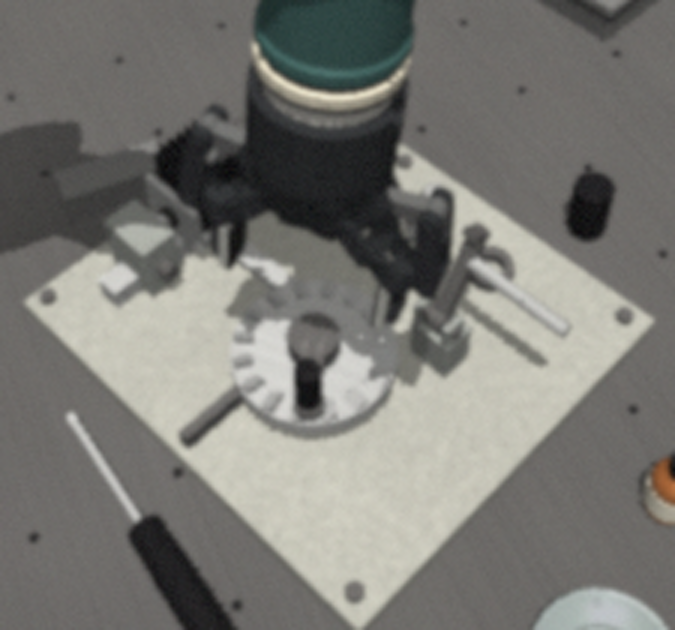

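View pics/t12.png

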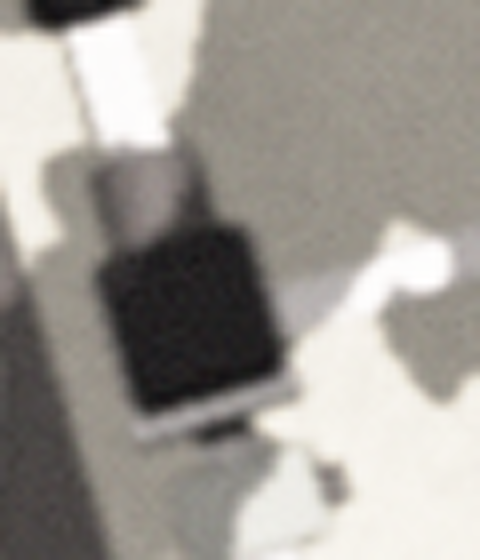

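Carriage has stayed put; knob stands at (308,385) in the side crop, as expected. Now to the pawl bar.

Emit:
move_arm --pt "0.1 0.1 -0.01" --pt "0.2 0.2 -0.02" --pt "0.3 0.3 -0.03" --pt "0.4 0.4 -0.04" --pt "0.483 0.539 -0.047" --pt "0.483 0.539 -0.047" --pt "0.483 0.539 -0.047" --pt "0.483 0.539 -0.047" --pt "0.483 0.539 -0.047" --yaw '[-0.1,-0.2,-0.3,-0.4,-0.5,-0.6,-0.7,-0.797,-0.797]'

```text
time_s: 23.75
position: [629.7, -147.3, 169.4]
eef_rot: [-0.051, 0.581, 0.812, -0.019]
wrist_force: [-1.4, 0.7, 0.2]
width: 85.6
```

```bash
python3 - <<'E'
from h import *
bar([2.1]);print(st(0)[1].round(3))
f=env.grab_frame("wrist"); cv2.imwrite("pics/w13.png",f["color"][:,:,::-1])
a=2.1; print(proj(f,[rw(70-50*np.cos(a),-131,64+50*np.sin(a)),rw(70-50*np.cos(a),-60,64+50*np.sin(a))]))
E
```

```text
t 23.75 pos [ 629.7 -147.3  169.4] jaw deg 19.0 F [-1.4  0.7  0.2] w 85.6
2.1 [-0.029, 0.047, 0.401]
yaw 0.003
[[-0.32   0.942 -0.106]
 [ 0.946  0.324  0.028]
 [ 0.061 -0.091 -0.994]]
[[287.69036474 283.0630097 ]
 [289.07312115 176.67811207]]
```

View pics/w13.png

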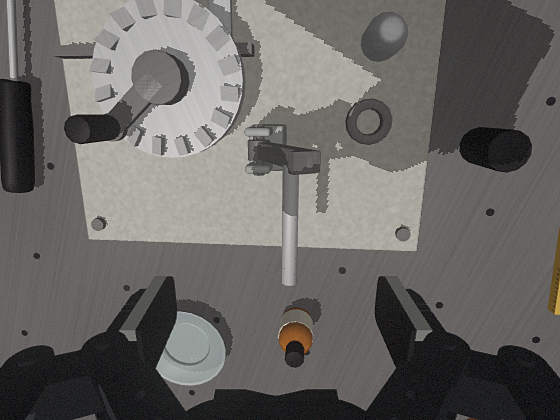

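Emit:
move_arm --pt "-0.02 0.03 0.1" --pt "-0.029 0.047 0.2" --pt "-0.029 0.047 0.3" --pt "-0.029 0.047 0.37" --pt "-0.029 0.047 0.4" --pt "-0.029 0.047 0.4" --yaw '[0,0,0,0,0,0]'

```text
time_s: 24.55
position: [632.0, -147.4, 88.8]
eef_rot: [-0.051, 0.581, 0.812, -0.019]
wrist_force: [0.2, 0.5, -0.0]
width: 85.6
```

Emit:
move_arm --pt "0 0 0" --pt "0 0 0" --pt "0 0 0" --pt "0 0 0" --pt "0 0 0" --pt "0 0 0" --yaw '[0,0,0,0,0,0]' --hand 0 --force 25

```text
time_s: 25.3
position: [631.6, -147.7, 89.0]
eef_rot: [-0.051, 0.581, 0.812, -0.02]
wrist_force: [-2.7, -0.2, 3.2]
width: 9.1
```

```bash
python3 - <<'E'
from h import *
bar(np.arange(2.1,0.5,-.12))
E
```

```text
t 25.3 pos [ 631.6 -147.7   89. ] jaw deg 19.0 F [-2.7 -0.2  3.2] w 9.1
2.1 [-0.0, 0.002, 0.002]
1.98 [0.001, -0.026, -0.009]
1.86 [0.001, -0.055, -0.017]
1.74 [0.001, -0.085, -0.021]
1.62 [0.002, -0.115, -0.021]
1.5 [0.001, -0.144, -0.018]
1.38 [0.001, -0.174, -0.011]
1.26 [0.001, -0.202, -0.001]
1.14 [-0.0, -0.229, 0.012]
1.02 [-0.001, -0.254, 0.028]
0.9 [-0.002, -0.277, 0.048]
0.78 [-0.003, -0.297, 0.07]
0.66 [-0.005, -0.315, 0.094]
0.54 [-0.006, -0.329, 0.12]
yaw 0.002
```

Emit:
move_arm --pt "0 -0.028 -0.013" --pt "0 -0.057 -0.022" --pt "0 -0.087 -0.026" --pt "0 -0.117 -0.026" --pt "0 -0.146 -0.023" --pt "0 -0.176 -0.016" --pt "0 -0.204 -0.006" --pt "0 -0.231 0.007" --pt "0 -0.256 0.024" --pt "0 -0.256 0.024" --yaw '[0,0,0,0,0,0,0,0,0,0]'

```text
time_s: 26.55
position: [581.4, -165.0, 88.2]
eef_rot: [-0.052, 0.581, 0.812, -0.021]
wrist_force: [1.3, 0.3, 0.4]
width: 8.6
```

```bash
python3 - <<'E'
from h import *
bar(np.arange(1.02,0.05,-.1))
E
```

```text
t 26.55 pos [ 581.4 -165.    88.2] jaw deg 18.9 F [1.3 0.3 0.4] w 8.6
1.02 [0.001, 0.01, 0.0]
0.92 [0.0, -0.009, 0.016]
0.82 [-0.001, -0.027, 0.034]
0.72 [-0.002, -0.042, 0.054]
0.62 [-0.003, -0.056, 0.074]
0.52 [-0.004, -0.067, 0.097]
0.42 [-0.006, -0.076, 0.12]
0.32 [-0.007, -0.083, 0.144]
0.22 [-0.009, -0.088, 0.168]
0.12 [-0.01, -0.089, 0.193]
yaw 0.002
```

Emit:
move_arm --pt "0 -0.01 0.014" --pt "0 -0.027 0.034" --pt "-0.001 -0.042 0.054" --pt "-0.002 -0.056 0.074" --pt "-0.003 -0.067 0.096" --pt "-0.005 -0.076 0.119" --pt "-0.006 -0.083 0.142" --pt "-0.006 -0.083 0.142" --yaw '[0,0,0,0,0,0,0,0]'

```text
time_s: 27.55
position: [563.0, -171.2, 61.2]
eef_rot: [-0.052, 0.582, 0.812, -0.021]
wrist_force: [1.3, -2.8, 1.5]
width: 8.7
```

```bash
python3 - <<'E'
from h import *
bar(np.arange(.4,-0.05,-.05))
g=env.grab_frame("side"); crop(g,"s14",165,160,225,210,3)
E
```

```text
t 27.55 pos [ 563.  -171.2   61.2] jaw deg 18.9 F [ 1.3 -2.8  1.5] w 8.7
0.4 [0.002, 0.006, -0.019]
0.35 [0.001, 0.002, -0.007]
0.3 [0.001, -0.001, 0.005]
0.25 [-0.0, -0.003, 0.018]
0.2 [-0.001, -0.005, 0.03]
0.15 [-0.002, -0.006, 0.042]
0.1 [-0.002, -0.006, 0.055]
0.05 [-0.003, -0.006, 0.067]
0.0 [-0.004, -0.005, 0.08]
yaw 0.002
```

View pics/s14.png

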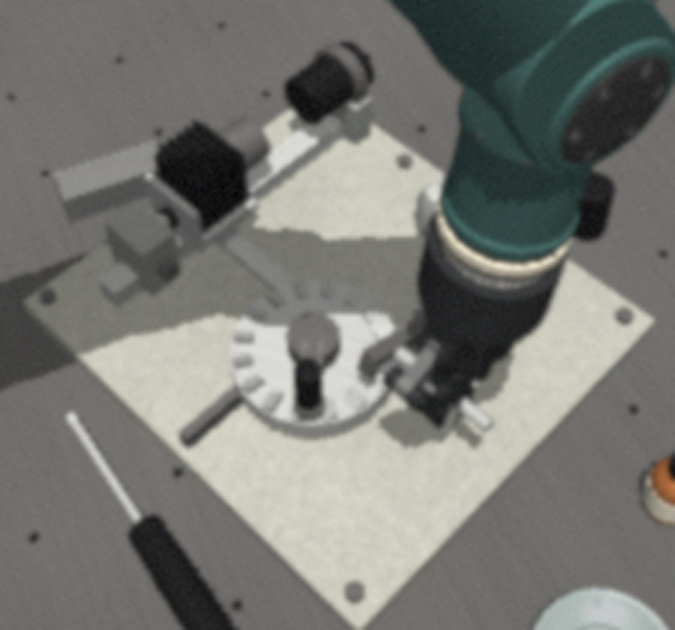

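Emit:
move_arm --pt "0 -0.002 0.01" --pt "-0.001 -0.004 0.02" --pt "-0.001 -0.005 0.03" --pt "-0.002 -0.006 0.038" --pt "-0.002 -0.006 0.044" --pt "-0.002 -0.006 0.044" --yaw '[0,0,0,0,0,0]'

```text
time_s: 28.35
position: [560.9, -171.9, 52.5]
eef_rot: [-0.052, 0.582, 0.812, -0.021]
wrist_force: [0.4, -2.8, 1.0]
width: 9.1
```

```bash
python3 - <<'E'
from h import *
bar(np.arange(.2,-0.05,-.05))
E
```

```text
t 28.35 pos [ 560.9 -171.9   52.5] jaw deg 18.9 F [ 0.4 -2.8  1. ] w 9.1
0.2 [0.001, 0.003, -0.015]
0.15 [0.001, 0.002, -0.002]
0.1 [-0.0, 0.001, 0.01]
0.05 [-0.001, 0.001, 0.023]
0.0 [-0.002, 0.002, 0.035]
yaw 0.002
```

Emit:
move_arm --pt "0 0 0.005" --pt "0 0 0.01" --pt "0 0 0.013" --pt "0 0 0.013" --yaw '[0,0,0,0]'

```text
time_s: 28.85
position: [560.4, -172.0, 49.8]
eef_rot: [-0.052, 0.582, 0.811, -0.021]
wrist_force: [0.4, -4.0, 1.1]
width: 9.0
```

```bash
python3 - <<'E'
from h import *
bar(np.arange(.15,-0.05,-.05))
E
```

```text
t 28.85 pos [ 560.4 -172.    49.8] jaw deg 18.9 F [ 0.4 -4.   1.1] w 9.0
0.15 [0.001, 0.003, -0.016]
0.1 [0.001, 0.002, -0.003]
0.05 [-0.0, 0.003, 0.009]
-0.0 [-0.001, 0.003, 0.022]
yaw 0.002
```

Emit:
move_arm --pt "0 0.001 0.005" --pt "0 0.001 0.01" --pt "0 0.001 0.012" --pt "0 0.001 0.012" --yaw '[0,0,0,0]'

```text
time_s: 29.35
position: [560.2, -172.1, 47.3]
eef_rot: [-0.052, 0.582, 0.811, -0.022]
wrist_force: [-0.2, -4.2, 1.6]
width: 9.1
```

```bash
python3 - <<'E'
from h import *
bar(np.arange(.15,-0.05,-.05))
E
```

```text
t 29.35 pos [ 560.2 -172.1   47.3] jaw deg 18.9 F [-0.2 -4.2  1.6] w 9.1
0.15 [0.002, 0.003, -0.029]
0.1 [0.002, 0.002, -0.016]
0.05 [0.001, 0.003, -0.004]
-0.0 [0.0, 0.004, 0.009]
yaw 0.001
```

Nominal 0.035 rad, no contact force. Within a safe drop; release gently.

Emit:
move_arm --pt "0 0 0" --pt "0 0 0" --pt "0 0 0" --pt "0 0 0" --pt "0 0 0" --yaw '[0,0,0,0,0]' --hand 1

```text
time_s: 29.98
position: [560.2, -172.0, 47.2]
eef_rot: [-0.052, 0.582, 0.811, -0.022]
wrist_force: [-0.0, -0.8, 0.2]
width: 85.4
```

```bash
python3 - <<'E'
from h import *
s,M=st(); p=s["position"]
go(p+[0,0,60],p+[0,0,150])
E
```

```text
t 29.98 pos [ 560.2 -172.    47.2] jaw deg 18.9 F [-0.  -0.8  0.2] w 85.4
t 29.98 pos [ 560.2 -172.    47.2] jaw deg 18.9 F [-0.  -0.8  0.2] w 85.4
[0.018, -0.029, -0.298]
[0.045, -0.072, -0.745]
```

Emit:
move_arm --pt "0.006 -0.01 -0.1" --pt "0.012 -0.02 -0.2" --pt "0.018 -0.029 -0.3" --pt "0.03 -0.05 -0.5" --pt "0.045 -0.072 -0.745" --pt "0.045 -0.072 -0.745" --yaw '[0,0,0,0,0,0]'

```text
time_s: 30.72
position: [563.5, -172.3, 202.7]
eef_rot: [-0.048, 0.582, 0.812, -0.02]
wrist_force: [0.3, -0.4, -0.6]
width: 85.3
```

```bash
python3 - <<'E'
from h import *
st()
f=env.grab_frame("wrist"); cv2.imwrite("pics/w15.png",f["color"][:,:,::-1])
for a in (0,.1): print(a,proj(f,rw(70-50*np.cos(a),-131,64+50*np.sin(a))))
g=env.grab_frame("side"); crop(g,"s15",165,160,225,210,3)
for a in (0,.1,.2): print(a,(proj(g,rw(70-50*np.cos(a),-131,64+50*np.sin(a)))-[165,160])*3)
g=env.grab_frame("top"); crop(g,"t15",215,160,180,165,4)
E
```

```text
t 30.73 pos [ 563.5 -172.3  202.7] jaw deg 18.9 F [ 0.3 -0.4 -0.6] w 85.3
0 [[286.97834673 238.49663895]]
0.1 [[286.95145161 240.53595845]]
0 [[484.35638545 441.44566053]]
0.1 [[485.21351353 437.27008059]]
0.2 [[486.5913612  432.57092691]]
```

View pics/w15.png

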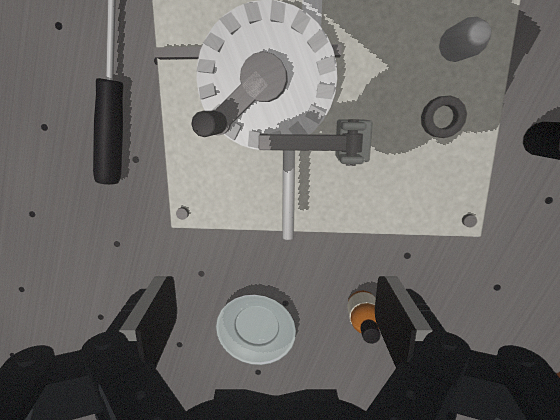

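View pics/s15.png

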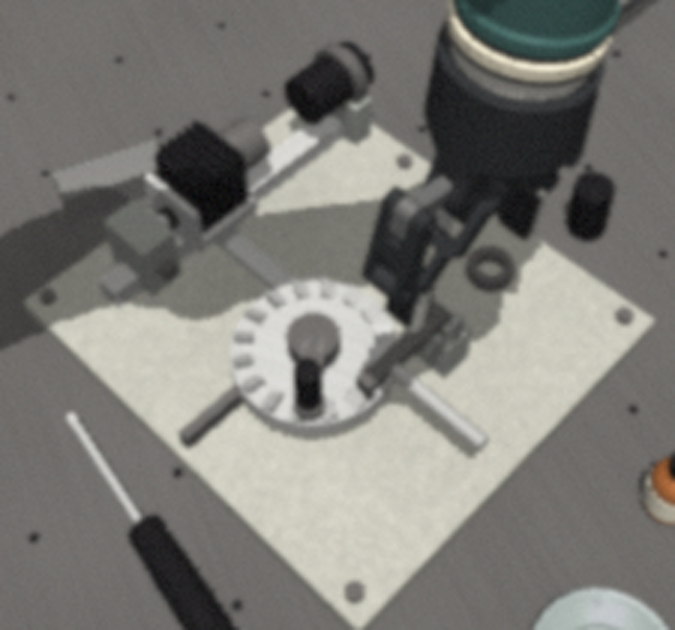

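View pics/t15.png

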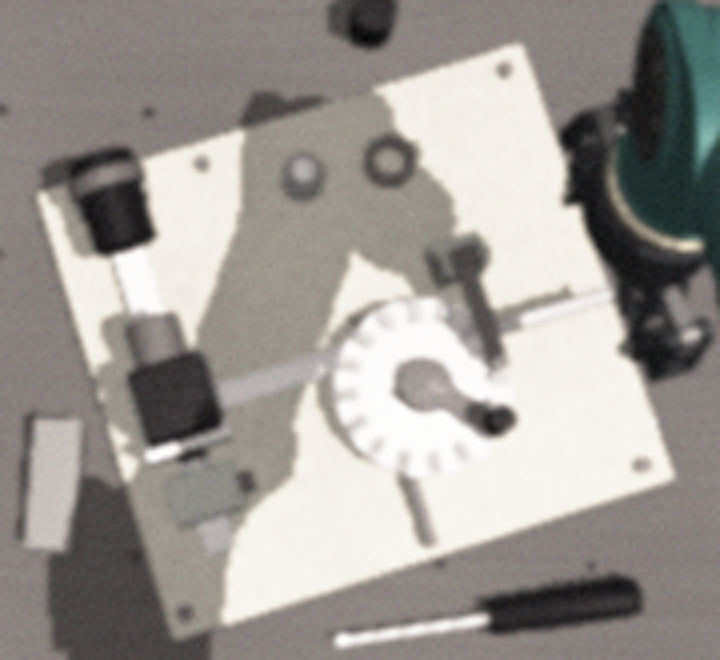

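```bash
python3 - <<'E'
from h import *
print(env.finish_job())
E
```

```text
the job is handed in; nothing more can be done
None
```

The carriage is backed onto its stop with the buffer pressed in, the pawl is back down on the teeth, and the job was handed in at about 31 s of the 67 s allowed. No verdict is reported.

- **Pawl lifted:** I gripped the cross bar and carried it over. The wrist picture showed it lying back at its stop, about 2.1 rad, before I touched the knob.
- **Wheel wound back:** The knob turned to about 1.98 rad and then went solid. I pushed until the force along the knob's path read 15.0 N, then pushed again and read 15.7 N. I relaxed to about 4 N before letting go.
- **Pawl lowered:** I lowered it in the grip to about 0.035 rad, felt no contact force, and opened the fingers there.

**Last checks before hand-in:**
- The bar end was within about a pixel of where it should be at pawl angle 0.
- The carriage plate still sat against the plunger, within about 1.5 pixels of where it was when pressed.
- The loose things in view looked undisturbed, and the arm was clear.

**Limits of these checks:**
- I could not measure the buffer force directly; it is inferred from the knob force and the pictures.
- The wrist force was read only at the end of each move, so the half-second hold rests on those readings.
- Pushing the knob left the tool tilted about 6 degrees. I corrected for this in the moves that followed.

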